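# Unload the camera inspection jig: release the latch and draw the board carriage out

### The arm

A 7-joint arm with a two-finger parallel gripper is mounted at the origin on a cart in front of the work surface, level with it; the furniture and walls round the work are solid. World frame = base frame: x ahead of the robot, y to its left, z up, the work surface at z = 0. Lengths are in m, angles in rad, forces in N, time in s.
With the tool pointing down it reaches from about 0.4 to 0.85 m from the base axis. Payload 4.5 kg.
Tool frame: the origin (TCP) lies midway between the tips of the shut fingers; the grasp point (between the pads) lies 19 mm behind it; z points along the fingers, y is the line along which they close (so a half turn about z gives the same grasp; the last joint's range is limited). The gripper opens to 88 mm and grips with 3 to 60 N. Pads are 18 mm wide; open, the fingers measure 123 mm over their backs; the gripper's body (75 mm by 187 mm) begins 45 mm behind the grasp point.
Start: joints at [-1.155, 0.689, -0.195, 1.565, 0.157, 0.902, -0.215], TCP at [0.233, 0.58, 0.239] pointing down, gripper open.
Joint ranges: [-3.01, 3.01], [-0.46, 2.08], [-1.47, 1.51], [0.13, 2.56], [-1, 4.14], [0.04, 2.09], [-2.66, 2.66]. Speed limits (rad/s): [2.57, 2.57, 3.14, 3.14, 3.14, 3.14, 3.14].

### API

Orientations are given as a unit quaternion [x, y, z, w].
In Python, from plant import r gives the robot as it stands.
- The arm moves only by the tool carry_out, never from a script. Its argument "plan" is a list of rows, each an object with "rot": the turn, a rotation vector about the tool's x, y, z in rad, a list of three; "xyz": the shift along the tool's x, y, z in m, a list of three; "grip": the closure in counts, from 0 (fully open) to 255 (shut). In form: [{"rot": [wx, wy, wz], "xyz": [dx, dy, dz], "grip": grip}, ...]. A call has 1 to 8 rows; each row is the pose to reach, as a shift and turn from the pose commanded when the call began, along the tool's axes at that moment; what a row does not reach only later rows make up. A row lasts 1/12 s, in which the tool goes at most 41.7 mm and 7.16 degrees, less where a joint would pass 70% of its speed; a pose out of reach is approached as far as the arm can. A call with a gripper value outside its range is refused whole. The fingers move at their own pace and stop on an object; "squeeze" is the grip in N (left out, the last holds). Time passes only in rows, so rows that repeat a pose let the fingers close. It gives the time, the measured TCP pose, the force, the opening and the grip force at its end, in the units of the state.
- r.get_state(): the state, without advancing time (a new reading comes with each control period).
- r.snapshot(name): name is "scene" or "top" or "wrist"; returns the picture (420x560x3 uint8, red, green, blue); there is no depth.
- r.camera_params(name): a dict with "fx", "fy", "cx", "cy" (pixels), "position" and "attitude" of the camera in the world; the wrist camera has in their place "hand_eye" (4x4, takes a point from camera to tool coordinates, whose origin is the TCP and whose axes are the flange's). Camera axes: x right, y down, z forward; pixel columns grow to the right and rows downward; lengths in m; the calibration is good to about 2 mm. The wrist camera is an equidistant fisheye: a pixel r from the principal point sees the ray r / f radians off the axis. A picture is of the moment at which its call begins: read the wrist's pose just before it. camera_params takes no time and is no camera call.
- r.finish_job(): hands the job in; it is judged then, once.
The state is a dict: "clock": time; "q": joint angles; "qd": joint speeds; "joint_torque": joint torques, N m; "tool_pos": TCP position; "eef_rot": TCP orientation; "contact_force": force on the tool from outside, world axes, zero at the start; "moment": the same for the moment, N m; "opening": opening from 0.0 (shut) to 1.0 (fully open); "finger_force": force on a finger pad.
Only numpy, scipy, OpenCV 4.12 (cv2) and the standard library are available. Lean on these libraries where they do the work, as an engineer would, in place of code of your own. Each camera call takes 0.05 s, during which the arm holds its last target. There are 200 camera calls.

### The job

The circuit board in the camera inspection jig has been checked: push the latch's black thumb post back, away from the jig's front, as far as it goes, so that the steel hook lets go of the carriage, then hook a fingertip behind the carriage's upright front lip and draw the carriage out to its stop, with the board still lying in its nest. Use only the fingertips and gentle force: do not grip anything, do not touch the board, leave the things lying round the jig where they are, and finish with the hand away from everything.

Things in the scene. Friction and masses are not known exactly. Their poses are not given: they have to be found in the camera images.
- jig: Camera inspection jig, fixed to the bench: dark base 135 (x) x 150 x 30 mm with two rails, and over its rear half (own x -3 to +62 mm) an aluminium bridge 127 mm wide, top 106 mm above the bench, with a small black camera on it up to 151 mm. Origin: centre of the underside, on the bench; x from the front (lip side) to the back, y left, z up.
- latch (a joint): Angle of the hook latch on the jig's right side, a steel bell crank that turns level about a vertical pivot. 0 = its hook holds the carriage; it grows anticlockwise seen from above, as the thumb post is pushed toward the jig's back, to the stop at 0.90 rad. Starts near 0, the carriage is free from about 0.2 rad, stays where left, takes about 2 N at the post.
- latch_pivot (a point): The latch's vertical pivot axis, at the height of the lever's underside (36 mm above the bench); own position on the jig x -12, y -66 mm. Fixed to the jig.
- thumb_post (a point): Centre of the top of the latch's thumb post: upright, black, round, 12 mm thick, from 50 to 72 mm above the bench (thinner neck below, lever at 36 to 42 mm). It stands 49 mm from the pivot, to the right of the jig's base: at latch 0 it is 20 mm in front of and 45 mm to the right of the pivot, at the stop 23 mm behind and 44 mm to the right. Axes turn with the latch.
- carriage (a joint): How far the carriage is drawn out along its rails, toward the jig's front (own -x): 0 = home under the bridge, 0.064 m = out against the stop. It stays where it is left; sliding takes 2 to 3 N. While latched it can move only about 3 mm.
- lip (a point): Middle of the top edge of the carriage's lip, an upright plate at its front edge: 90 mm wide, 5 mm thick, top 66 mm above the bench and 24 mm above the carriage plate. Behind it the plate is bare for 55 mm up to the nest (but for a 12 mm gusset at either end and four low screw heads); at home the bridge begins 62 mm behind the lip's middle. Axes as the jig's; moves with the carriage.
- nest (a point): Middle of the nest on the carriage, at the height of the carriage plate's top (42 mm above the bench), 94.5 mm behind the lip: four black corner blocks 10 mm high hold the board with 1.5 mm of play. Axes as the jig's; it moves with the carriage.
- board: Green circuit board, 60 x 90 mm, 16 mm high with its parts, loose in the nest under the camera bridge; origin at the centre of its underside (at rest it coincides with the nest point), z up.
- black_cart: Tall padded black trolley standing fixed on the floor to the robot's left front; its padded top roll (60 mm thick, top 315 mm above the bench) ends about 0.18 m from the robot's base axis, 60 degrees to the left of straight ahead: an arm's shoulder may meet it. Origin on the floor below the trolley's middle; the roll runs along its y axis.
- brush: Black anti-static brush, 152 x 29 x 26 mm, lying loose on the bench to the left of the jig; origin at the centre of its underside, x along it.
- probe_pen: Light grey hand probe, 130 x 16 x 17 mm, lying loose on the bench to the left of the jig; origin at the centre of its underside, x along it.
- tape: Roll of amber tape, 56 mm across and 12 mm high, lying flat and loose on the bench to the left of the jig; origin at the centre of its underside.

How it is judged:
On the way, in this order (a step that is already met when the one before it is completed fails the run):
1. the latch is pushed back to its stop (more than 0.78 of 0.90 rad) with the carriage still home (value of joint latch above 0.78 rad and value of joint carriage below 0.01 m), for 0.2 s.
2. the carriage is drawn out to within 5 mm of its stop (value of joint carriage above 0.059 m and value of joint latch above 0.7 rad), for 0.2 s.
At the end, for the whole second after the job is handed in: The latch is back (above 0.70 of 0.90 rad), the carriage is out to within 5 mm of its 64 mm stop and at rest, and the board lies in its nest (within 5 mm in each direction and flat within 0.12 rad) (all of step 2 and velocity of joint carriage between -0.005 and 0.005 m/s and linear speed of board below 0.01 m/s and not (x of board in the frame of nest above 0.005 m or x of board in the frame of nest below -0.005 m) and not (y of board in the frame of nest above 0.005 m or y of board in the frame of nest below -0.005 m) and not (z of board in the frame of nest above 0.005 m or z of board in the frame of nest below -0.005 m) and not (angle between the z axis of board and the z axis of nest, either way round above 0.12 rad)); the robot touches nothing.
It fails at once if the board is lifted, tipped or knocked out of its nest (more than 5 mm in any direction, or 0.12 rad) ((x of board in the frame of nest above 0.005 m or x of board in the frame of nest below -0.005 m) or (y of board in the frame of nest above 0.005 m or y of board in the frame of nest below -0.005 m) or (z of board in the frame of nest above 0.005 m or z of board in the frame of nest below -0.005 m) or angle between the z axis of board and the z axis of nest, either way round above 0.12 rad).
It fails at once if the fingers touch the board (contact force between the fingers and board above 0.5 N).
It fails at once if the latch or the carriage is gripped or forced (fingers on the jig with more than 30 N) (contact force between the fingers and jig above 30 N).
It fails at once if the brush, the hand probe or the tape is moved by more than 15 mm (distance of any of brush, probe_pen, tape from where it was at the start of the episode above 0.015 m).
It also fails if it takes over 45 s, if anything falls off the work surface, if the arm or the gripper's body presses on something with over 40 N, if the wrist force passes 120 N, or if a joint passes its speed limit or range.

## Working session

There is one attempt and no reset: what is moved stays moved. The work goes in short steps, Python scripts to look and compute and a tool call to move; the robot and the scene stay as the last step left them, time stands still between calls to the robot, and variables do not carry over. Pictures are saved under pics/ and viewed, at most 10 in all, crops included, and the job is handed in when it is done.

Besides the shell and the picture viewer there is one more tool, called after "Request:" as name(argument=value, ...), one argument or row to a line, values as JSON. carry_out: Moves the arm, as the interface text tells. Its arguments: {"type":"object","properties":{"plan":{"type":"array"},"squeeze":{"type":"number"}},"required":["plan"]}

```bash
mkdir -p pics; python3 - <<'E'
from plant import r
import cv2
s=r.get_state();print(s)
for n in("scene","top"):
    cv2.imwrite(f"pics/{n}0.png",r.snapshot(n)[:,:,::-1]);print(n,r.camera_params(n))
print(r.camera_params("wrist"))
E
```

```text
{'clock': 0.0, 'q': array([-1.15521236,  0.68995309, -0.19451945,  1.5663183 ,  0.15726339,
        0.90250735, -0.21509558]), 'qd': array([ 3.64863326e-05,  7.41273670e-04,  8.74297955e-05,  1.86220889e-03,
       -2.37611532e-04, -8.47905951e-05,  4.28736468e-04]), 'joint_torque': array([ 3.27306020e-05, -5.27551639e+01, -1.26711264e+00, -1.53434390e+01,
       -5.26968122e-02,  6.40497237e-03,  1.56486899e-04]), 'tool_pos': array([0.2326636 , 0.57940938, 0.23793631]), 'eef_rot': array([ 1.89701703e-01,  9.81841359e-01, -8.91223458e-04, -1.20115543e-04]), 'contact_force': array([-0.00406503, -0.84322509,  1.35993454]), 'moment': array([-0.04190778,  0.02402624, -0.01387648]), 'finger_force': 0.0, 'opening': 0.9974470009158786}
scene {'fx': 530.9796187652122, 'fy': 530.9796187652122, 'cx': 273.0954735346837, 'cy': 206.95742301699505, 'position': array([-0.30779137,  0.91746774,  1.05231465]), 'attitude': array([-0.33411559,  0.87182831, -0.33126971,  0.13617104])}
top {'fx': 397.29171305561266, 'fy': 397.29171305561266, 'cx': 276.119435191803, 'cy': 203.04440653157414, 'position': array([0.39050296, 0.02201527, 1.11757563]), 'attitude': array([ 0.71445153, -0.69869403,  0.01625329, -0.03348871])}
{'fx': 325.19226210127806, 'fy': 325.19226210127806, 'cx': 287.86558894812595, 'cy': 207.8654561520792, 'hand_eye': array([[-2.13419210e-04, -9.46015569e-01, -3.24121117e-01,
         8.45115772e-02],
       [ 9.99999970e-01, -2.41425859e-04,  4.61969813e-05,
         2.97218875e-04],
       [-1.21954283e-04, -3.24121097e-01,  9.46015592e-01,
        -1.46575457e-01],
       [ 0.00000000e+00,  0.00000000e+00,  0.00000000e+00,
         1.00000000e+00]])}
```

View pics/top0.png

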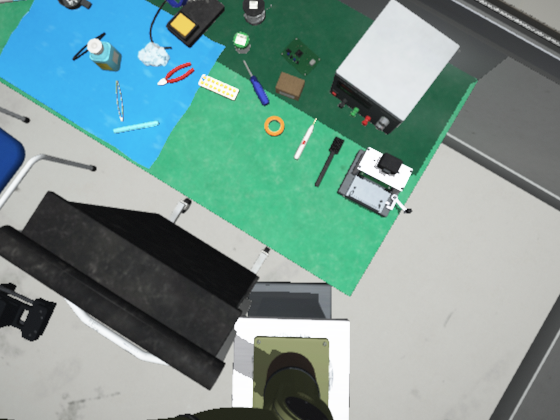

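View pics/scene0.png

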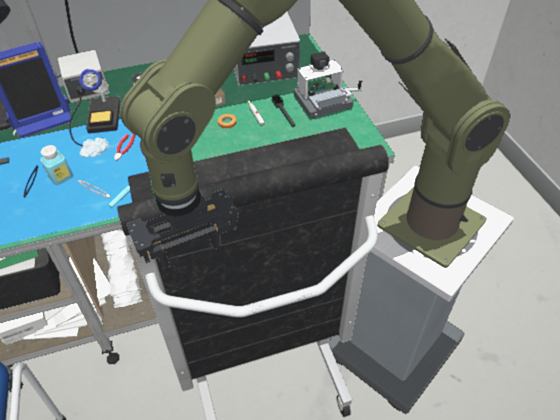

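The top view shows the jig near (375,180) with its latch post at about (408,211), the brush at (330,160), the pen at (306,138) and the tape at (274,126). In the scene view the gripper is behind and left of the black trolley, and the jig is at (325,90). I'll zoom in on the jig in both views.

```bash
python3 - <<'E'
import cv2,numpy as np
a=cv2.imread("pics/top0.png")[135:225,310:430];b=cv2.imread("pics/scene0.png")[45:125,270:370]
a=cv2.resize(a,None,fx=6.5,fy=6.5,interpolation=cv2.INTER_CUBIC);cv2.imwrite("pics/topc.png",a)
E
```

```text
(no output)
```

View pics/topc.png

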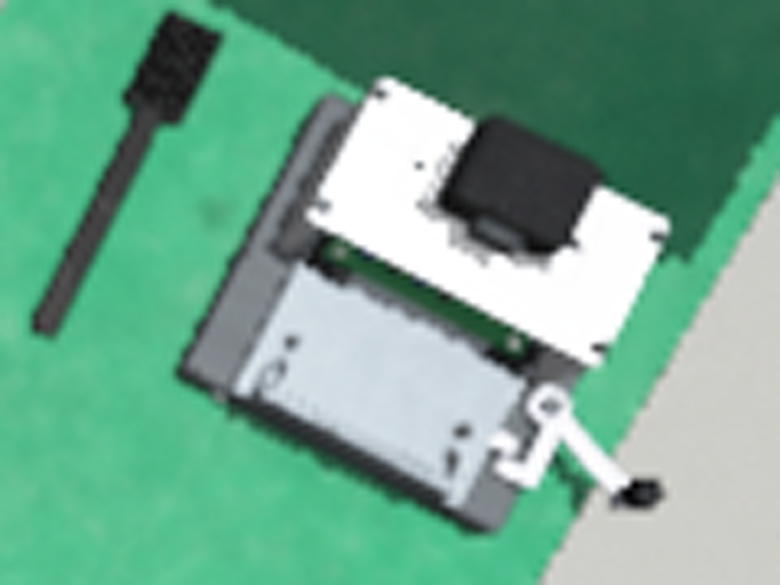

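The crop shows the pivot at (549,404), the post top at (645,492) and the bridge corners at (385,78), (305,215), (668,225) and (597,362). The base front corners are at (180,375) and (490,532). I'll fit the jig pose to these.

```bash
cat > h.py <<'E'
import numpy as np
from scipy.spatial.transform import Rotation as R
from scipy.optimize import least_squares
from plant import r
def proj(n,P):
    c=r.camera_params(n);p=(np.atleast_2d(P)-c["position"])@R.from_quat(c["attitude"]).as_matrix()
    return np.c_[c["fx"]*p[:,0]/p[:,2]+c["cx"],c["fy"]*p[:,1]/p[:,2]+c["cy"]]
def wproj(P,s):
    c=r.camera_params("wrist");H=c["hand_eye"]
    t=(np.atleast_2d(P)-s["tool_pos"])@R.from_quat(s["eef_rot"]).as_matrix()
    p=(t-H[:3,3])@H[:3,:3];th=np.arctan2(np.hypot(p[:,0],p[:,1]),p[:,2]);ph=np.arctan2(p[:,1],p[:,0])
    return np.c_[c["fx"]*th*np.cos(ph)+c["cx"],c["fy"]*th*np.sin(ph)+c["cy"]]
def J(v,P):
    P=np.atleast_2d(P).astype(float);w=R.from_euler('z',v[2]).apply(P);w[:,:2]+=v[:2];return w
def tool(s,d): # world vector -> tool axes
    return R.from_quat(s["eef_rot"]).inv().apply(d)
E
python3 - <<'E'
from h import *
M=np.array([[-12,-66,42],[-32,-111,72],[62,63.5,106],[-3,63.5,106],[62,-63.5,106],[-3,-63.5,106],[-67.5,75,30],[-67.5,-75,30]])/1e3
px=np.array([[549,404],[645,492],[385,78],[305,215],[668,225],[597,362],[180,375],[490,532]])/6.5+[310,135]-[.4,.4]
f=lambda v:(proj("top",J(v,M))-px).ravel()
o=least_squares(f,[.5,-.25,-.4],loss="soft_l1");v=o.x;print(v,f(v).reshape(-1,2).round(1).tolist())
np.save("jig.npy",v)
for n,p in dict(post=[-.032,-.111,.072],post1=[.011,-.110,.072],lip=[-.0625,0,.066]).items():print(n,J(v,p).round(4))
s=r.get_state();print(R.from_quat(s["eef_rot"]).as_matrix().round(3))
E
```

```text
[ 0.52975289 -0.21422071 -0.4628765 ] [[-0.3, 0.1], [0.0, 0.3], [-0.7, -0.7], [0.0, 0.5], [0.4, -0.6], [-0.2, 0.8], [-0.2, -1.0], [1.3, 0.3]]
post [[ 0.4516 -0.2993  0.072 ]]
post1 [[ 0.4905 -0.3176  0.072 ]]
lip [[ 0.4738 -0.1863  0.066 ]]
[[-0.928  0.373 -0.   ]
 [ 0.373  0.928 -0.002]
 [-0.    -0.002 -1.   ]]
```

Request:
carry_out(
  plan=[
    {"rot": [0,0,0],"xyz": [0,0,-0.04],"grip": 255},
    {"rot": [0,0,0],"xyz": [0,0,-0.08],"grip": 255},
    {"rot": [0,0,0],"xyz": [0,0,-0.12],"grip": 255},
    {"rot": [0,0,0],"xyz": [0,0,-0.16],"grip": 255},
    {"rot": [0,0,0],"xyz": [0,0,-0.2],"grip": 255},
    {"rot": [0,0,0],"xyz": [0,0,-0.22],"grip": 255},
    {"rot": [0,0,0],"xyz": [0,0,-0.22],"grip": 255},
  ],
  squeeze=5,
)

```text
clock: 0.68
tool_pos: [0.2332, 0.5819, 0.4642]
eef_rot: [0.19, 0.982, 0.005, 0.0]
contact_force: [-0.3, 0.4, 0.3]
opening: 0.497
finger_force: 0.0
```

```bash
python3 - <<'E'
from h import *
s=r.get_state();print(s['clock'],s['q'].round(2),s['tool_pos'].round(4))
for p in([.45,.38,.46],[.52,.1,.40],[.46,-.2,.35]):
  print(p,tool(s,np.array(p)-s['tool_pos']).round(3))
# camera edge in jig coordinates at z .14
v=np.load("jig.npy");c=r.camera_params("top");A=R.from_quat(c["attitude"])
for q in([600,170],[575,245],[480,245],[445,200],[490,120]):
  p=np.array(q)/6.5+[310,135]-.4;d=A.apply([(p[0]-c["cx"])/c["fx"],(p[1]-c["cy"])/c["fy"],1])
  w=c["position"]+d*(.14-c["position"][2])/d[2];print(q,R.from_euler('z',-v[2]).apply(w-[v[0],v[1],0]).round(3))
E
```

```text
0.6833 [-1.16  0.52 -0.2   1.18  0.1   1.44 -0.16] [0.2332 0.5819 0.4642]
[0.45, 0.38, 0.46] [-0.276 -0.107  0.003]
[0.52, 0.1, 0.4] [-0.446 -0.341  0.06 ]
[0.46, -0.2, 0.35] [-0.502 -0.642  0.107]
[600, 170] [ 0.057 -0.024  0.14 ]
[575, 245] [ 0.027 -0.029  0.14 ]
[480, 245] [0.011 0.003 0.14 ]
[445, 200] [0.02  0.023 0.14 ]
[490, 120] [0.055 0.021 0.14 ]
```

Request:
carry_out(
  plan=[
    {"rot": [0,0,0],"xyz": [-0.035,-0.013,0],"grip": 255},
    {"rot": [0,0,0],"xyz": [-0.07,-0.026,0],"grip": 255},
    {"rot": [0,0,0],"xyz": [-0.105,-0.04,0],"grip": 255},
    {"rot": [0,0,0],"xyz": [-0.14,-0.053,0],"grip": 255},
    {"rot": [0,0,0],"xyz": [-0.175,-0.066,0],"grip": 255},
    {"rot": [0,0,0],"xyz": [-0.21,-0.08,0],"grip": 255},
    {"rot": [0,0,0],"xyz": [-0.245,-0.093,0],"grip": 255},
    {"rot": [0,0,0],"xyz": [-0.275,-0.107,0],"grip": 255},
  ],
)

```text
clock: 1.35
tool_pos: [0.4498, 0.3757, 0.4572]
eef_rot: [0.19, 0.982, -0.001, -0.0]
contact_force: [0.0, -0.1, 0.3]
opening: 0.004
finger_force: 0.0
```

```bash
python3 - <<'E'
from h import *
s=r.get_state();print(s['clock'],s['q'].round(2),s['tool_pos'].round(4),s['contact_force'].round(1))
for p in([.52,.1,.42],[.46,-.2,.35]):
  print(p,tool(s,np.array(p)-s['tool_pos']).round(3))
E
```

```text
1.35 [-0.68  0.46 -0.17  1.31  0.08  1.38  0.34] [0.4498 0.3757 0.4572] [ 0.  -0.1  0.3]
[0.52, 0.1, 0.42] [-0.168 -0.229  0.038]
[0.46, -0.2, 0.35] [-0.225 -0.53   0.109]
```

Request:
carry_out(
  plan=[
    {"rot": [0,0,0],"xyz": [-0.021,-0.029,0.005],"grip": 255},
    {"rot": [0,0,0],"xyz": [-0.042,-0.057,0.01],"grip": 255},
    {"rot": [0,0,0],"xyz": [-0.063,-0.086,0.014],"grip": 255},
    {"rot": [0,0,0],"xyz": [-0.084,-0.114,0.019],"grip": 255},
    {"rot": [0,0,0],"xyz": [-0.105,-0.143,0.024],"grip": 255},
    {"rot": [0,0,0],"xyz": [-0.126,-0.172,0.029],"grip": 255},
    {"rot": [0,0,0],"xyz": [-0.147,-0.2,0.033],"grip": 255},
    {"rot": [0,0,0],"xyz": [-0.168,-0.229,0.038],"grip": 255},
  ],
)

```text
clock: 2.02
tool_pos: [0.5183, 0.1013, 0.4194]
eef_rot: [0.19, 0.982, -0.0, -0.001]
contact_force: [0.1, 0.5, -0.4]
opening: 0.011
finger_force: 0.0
```

```bash
python3 - <<'E'
from h import *
v=np.load("jig.npy");s=r.get_state();print(s['clock'],s['q'].round(2),s['tool_pos'].round(4),s['contact_force'].round(1))
for p in ([-.12,-.11,.28],[-.09,-.122,.2]):
  w=J(v,p)[0];print(w.round(3),tool(s,w-s['tool_pos']).round(3))
E
```

```text
2.0167 [-0.2   0.38 -0.12  1.57  0.05  1.2   0.86] [0.5183 0.1013 0.4194] [ 0.1  0.5 -0.4]
[ 0.373 -0.259  0.28 ] [ 0.    -0.388  0.14 ]
[ 0.395 -0.283  0.2  ] [-0.029 -0.403  0.22 ]
```

Request:
carry_out(
  plan=[
    {"rot": [0,0,0],"xyz": [0,-0.038,0.012],"grip": 255},
    {"rot": [0,0,0],"xyz": [0,-0.076,0.024],"grip": 255},
    {"rot": [0,0,0],"xyz": [0,-0.114,0.036],"grip": 255},
    {"rot": [0,0,0],"xyz": [0,-0.152,0.048],"grip": 255},
    {"rot": [0,0,0],"xyz": [0,-0.19,0.06],"grip": 255},
    {"rot": [0,0,0],"xyz": [0,-0.228,0.072],"grip": 255},
    {"rot": [0,0,0],"xyz": [0,-0.266,0.084],"grip": 255},
    {"rot": [0,0,0],"xyz": [0,-0.304,0.096],"grip": 255},
  ],
)

```text
clock: 2.68
tool_pos: [0.4036, -0.1801, 0.3233]
eef_rot: [0.19, 0.982, 0.0, -0.001]
contact_force: [1.4, -1.2, 0.6]
opening: 0.006
finger_force: 0.0
```

Request:
carry_out(
  plan=[
    {"rot": [0,0,0],"xyz": [0,-0.035,0.015],"grip": 255},
    {"rot": [0,0,0],"xyz": [0,-0.07,0.03],"grip": 255},
    {"rot": [0,0,0],"xyz": [0,-0.084,0.044],"grip": 255},
    {"rot": [0,0,0],"xyz": [0,-0.084,0.044],"grip": 255},
  ],
)

```text
clock: 3.02
tool_pos: [0.3699, -0.2594, 0.2777]
eef_rot: [0.193, 0.981, 0.0, -0.004]
contact_force: [0.3, 0.3, 0.2]
opening: 0.004
finger_force: 0.0
```

```bash
python3 - <<'E'
from h import *
import cv2
v=np.load("jig.npy");s=r.get_state();im=r.snapshot("wrist")[:,:,::-1].copy()
print(s['clock'],s['q'].round(2),s['tool_pos'].round(4),s['contact_force'].round(1))
pts=[[-.012,-.066,.042],[-.032,-.111,.072],[-.065,0,.066],[-.065,.045,.066],[-.065,-.045,.066],[-.003,.0635,.106],[-.003,-.0635,.106]]
uv=wproj(J(v,pts),s);print(uv.round(0).tolist())
im=cv2.resize(im,None,fx=1.4,fy=1.4,interpolation=cv2.INTER_CUBIC)
for p in uv*1.4:
    if abs(p).max()<2000: cv2.drawMarker(im,tuple(int(x) for x in p),(0,0,255),1,10)
cv2.imwrite("pics/w1.png",im)
for p in ([-.075,-.122,.2],[-.065,-.122,.058]):
  w=J(v,p)[0];print(w.round(3),tool(s,w-s['tool_pos']).round(3))
E
```

```text
3.0167 [ 0.53  0.41 -0.02  2.01  0.02  0.73  1.67] [ 0.3699 -0.2594  0.2777] [0.3 0.3 0.2]
[[316.0, 257.0], [283.0, 252.0], [375.0, 231.0], [409.0, 232.0], [340.0, 228.0], [422.0, 291.0], [322.0, 289.0]]
[ 0.408 -0.29   0.2  ] [-0.048 -0.014  0.077]
[ 0.417 -0.294  0.058] [-0.058 -0.014  0.219]
```

View pics/w1.png

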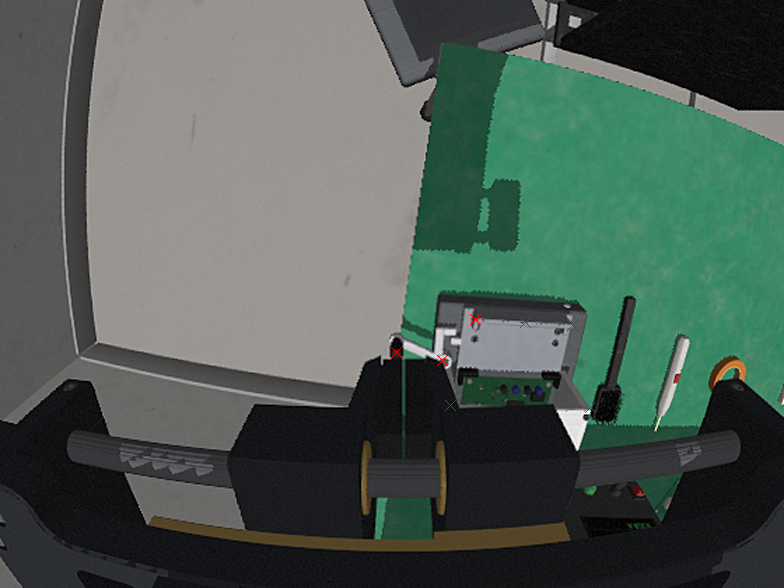

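The fit holds to a few mm: the post top is at about (396,343) against a predicted (396,353), and the pivot at (446,362) against (441,360). I'll descend in front of the post.

Request:
carry_out(
  plan=[
    {"rot": [0,0,-0.05],"xyz": [-0.02,-0.007,0.035],"grip": 255},
    {"rot": [0,0,-0.1],"xyz": [-0.04,-0.014,0.07],"grip": 255},
    {"rot": [0,0,-0.1],"xyz": [-0.048,-0.014,0.11],"grip": 255},
    {"rot": [0,0,-0.1],"xyz": [-0.048,-0.014,0.15],"grip": 255},
    {"rot": [0,0,-0.1],"xyz": [-0.048,-0.014,0.19],"grip": 255},
    {"rot": [0,0,-0.1],"xyz": [-0.048,-0.014,0.219],"grip": 255},
    {"rot": [0,0,-0.1],"xyz": [-0.048,-0.014,0.219],"grip": 255},
    {"rot": [0,0,-0.1],"xyz": [-0.048,-0.014,0.219],"grip": 255},
  ],
)

```text
clock: 3.73
tool_pos: [0.4138, -0.2859, 0.0612]
eef_rot: [0.139, 0.99, 0.001, -0.001]
contact_force: [-0.4, 0.5, 0.4]
opening: 0.01
finger_force: 0.0
```

```bash
python3 - <<'E'
from h import *
import cv2
v=np.load("jig.npy");s=r.get_state();im=r.snapshot("wrist")[:,:,::-1].copy()
print(s['clock'],s['q'].round(2),s['tool_pos'].round(4),s['contact_force'].round(1))
print("jig",R.from_euler('z',-v[2]).apply(s['tool_pos']-[v[0],v[1],0]).round(4))
M=R.from_quat(s['eef_rot']).as_matrix();print(np.degrees(np.arctan2(M[1,0],M[0,0])))
pts=[[-.012,-.066,.042],[-.032,-.111,.072],[-.065,0,.066],[-.065,.045,.066],[-.065,-.045,.066]]
im=cv2.resize(im,None,fx=1.4,fy=1.4,interpolation=cv2.INTER_CUBIC)
uv=wproj(J(v,pts),s)*1.4;print(uv.round())
for p in uv: cv2.drawMarker(im,tuple(int(x) for x in p),(0,0,255),1,10)
cv2.imwrite("pics/w2.png",im)
for x in(-.032,-.012,.001): print(x,tool(s,J(v,[x-.009-.006,-.122,.058])[0]-s['tool_pos']).round(3))
E
```

```text
3.7333 [ 0.53  0.84 -0.03  2.06  0.08  0.24  1.73] [ 0.4138 -0.2859  0.0612] [-0.4  0.5  0.4]
jig [-0.0718 -0.1159  0.0612]
163.9827162441871
[[481. 477.]
 [396. 479.]
 [661. 429.]
 [728. 432.]
 [574. 422.]]
-0.032 [-0.023 -0.011  0.003]
-0.012 [-0.043 -0.014  0.003]
0.001 [-0.056 -0.017  0.003]
```

View pics/w2.png

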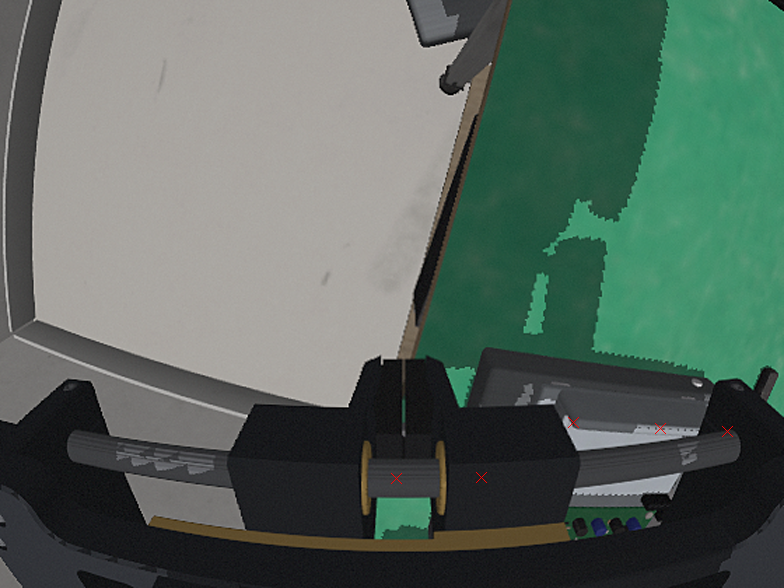

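The lip's upper edge is at about (630,405), a few mm further to the front than predicted. The post is hidden behind the fingers. I'll push slowly.

Request:
carry_out(
  plan=[
    {"rot": [0,0,0],"xyz": [-0.008,-0.008,0.003],"grip": 255},
    {"rot": [0,0,0],"xyz": [-0.016,-0.009,0.003],"grip": 255},
    {"rot": [0,0,0],"xyz": [-0.022,-0.01,0.003],"grip": 255},
    {"rot": [0,0,0],"xyz": [-0.028,-0.012,0.003],"grip": 255},
    {"rot": [0,0,-0.03],"xyz": [-0.034,-0.013,0.003],"grip": 255},
    {"rot": [0,0,-0.06],"xyz": [-0.04,-0.014,0.003],"grip": 255},
    {"rot": [0,0,-0.08],"xyz": [-0.046,-0.015,0.003],"grip": 255},
  ],
)

```text
clock: 4.37
tool_pos: [0.4533, -0.3153, 0.0589]
eef_rot: [0.1, 0.995, -0.0, -0.001]
contact_force: [-1.3, -0.2, -0.3]
opening: 0.004
finger_force: 1.0
```

```bash
cat > st.py <<'E'
from h import *
v=np.load("jig.npy");s=r.get_state()
M=R.from_quat(s['eef_rot']).as_matrix()
print(s['clock'],s['q'].round(2),"F jig",R.from_euler('z',-v[2]).apply(s['contact_force']).round(1),"yaw",np.degrees(np.arctan2(M[1,0],M[0,0])).round(1)-153.5)
print("jig",R.from_euler('z',-v[2]).apply(s['tool_pos']-[v[0],v[1],0]).round(4))
E
python3 - <<'E'
from st import *
import cv2
im=cv2.resize(r.snapshot("top")[135:225,310:430,::-1],None,fx=6,fy=6,interpolation=cv2.INTER_CUBIC);cv2.imwrite("pics/t2.png",im)
E
```

```text
4.3667 [ 0.55  0.87 -0.05  1.92  0.11  0.36  1.79] F jig [-1.1 -0.8 -0.3] yaw 15.099999999999994
jig [-0.0232 -0.1246  0.0589]
```

View pics/t2.png

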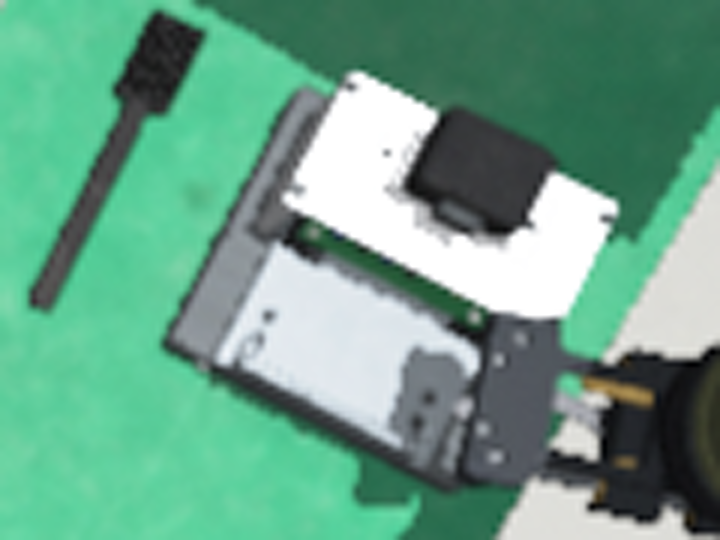

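The view shows the hand at the post, its body clear of the black camera, and the carriage still home. Contact force is about 1 N. Continuing.

Request:
carry_out(
  plan=[
    {"rot": [0,0,-0.03],"xyz": [-0.004,-0.001,0],"grip": 255},
    {"rot": [0,0,-0.06],"xyz": [-0.008,-0.002,0],"grip": 255},
    {"rot": [0,0,-0.08],"xyz": [-0.012,-0.003,0],"grip": 255},
    {"rot": [0,0,-0.1],"xyz": [-0.015,-0.004,0],"grip": 255},
    {"rot": [0,0,-0.1],"xyz": [-0.018,-0.005,0],"grip": 255},
    {"rot": [0,0,-0.1],"xyz": [-0.018,-0.005,0],"grip": 255},
  ],
)

```text
clock: 4.92
tool_pos: [0.4713, -0.3233, 0.0586]
eef_rot: [0.051, 0.999, 0.0, 0.001]
contact_force: [-0.8, 0.7, -0.2]
opening: 0.004
finger_force: 0.2
```

```bash
python3 st.py
```

```text
4.9167 [ 0.57  0.89 -0.08  1.86  0.15  0.4   1.85] F jig [-1.   0.2 -0.2] yaw 20.69999999999999
jig [-0.0036 -0.1238  0.0586]
```

Request:
carry_out(
  plan=[
    {"rot": [0,0,0],"xyz": [-0.002,-0.001,0],"grip": 255},
    {"rot": [0,0,0],"xyz": [-0.004,-0.001,0],"grip": 255},
    {"rot": [0,0,0],"xyz": [-0.004,-0.001,0],"grip": 255},
  ],
)

```text
clock: 5.17
tool_pos: [0.4739, -0.3251, 0.0586]
eef_rot: [0.051, 0.999, -0.0, -0.0]
contact_force: [-1.2, 1.1, -0.5]
opening: 0.003
finger_force: 0.8
```

```bash
python3 st.py
```

```text
5.1667 [ 0.57  0.89 -0.08  1.85  0.15  0.41  1.85] F jig [-1.5  0.4 -0.5] yaw 20.69999999999999
jig [-0.0005 -0.1241  0.0586]
```

Request:
carry_out(
  plan=[
    {"rot": [0,0,0],"xyz": [-0.002,-0.001,0],"grip": 255},
    {"rot": [0,0,0],"xyz": [-0.004,-0.001,0],"grip": 255},
    {"rot": [0,0,0],"xyz": [-0.004,-0.001,0],"grip": 255},
  ],
)

```text
clock: 5.42
tool_pos: [0.4744, -0.3253, 0.0583]
eef_rot: [0.051, 0.999, 0.001, -0.004]
contact_force: [-7.8, 3.3, 3.7]
opening: 0.006
finger_force: 3.8
```

```bash
python3 st.py
```

```text
5.4167 [ 0.56  0.89 -0.08  1.84  0.15  0.43  1.85] F jig [-8.4 -0.5  3.7] yaw 20.599999999999994
jig [ 1.000e-04 -1.241e-01  5.830e-02]
```

Force jumped to 8 N with no travel, so the latch is at its stop. I'll back off and rise.

Request:
carry_out(
  plan=[
    {"rot": [0,0,0],"xyz": [0.014,0.005,0],"grip": 255},
    {"rot": [0,0,0],"xyz": [0.036,0.013,0],"grip": 255},
    {"rot": [0,0,0.05],"xyz": [0.04,0.013,-0.03],"grip": 255},
    {"rot": [0,0,0.15],"xyz": [0.04,0.013,-0.07],"grip": 255},
    {"rot": [0,0,0.25],"xyz": [0.04,0.013,-0.11],"grip": 255},
    {"rot": [0,0,0.36],"xyz": [0.04,0.013,-0.15],"grip": 255},
    {"rot": [0,0,0.36],"xyz": [0.05,0.03,-0.18],"grip": 255},
    {"rot": [0,0,0.36],"xyz": [0.05,0.03,-0.18],"grip": 255},
  ],
)

```text
clock: 6.08
tool_pos: [0.4342, -0.2913, 0.2448]
eef_rot: [0.228, 0.974, -0.001, 0.006]
contact_force: [0.4, 0.7, -0.6]
opening: 0.002
finger_force: 0.0
```

```bash
python3 - <<'E'
from st import *
import cv2
a=cv2.resize(r.snapshot("top")[135:225,310:430,::-1],(600,450),interpolation=cv2.INTER_CUBIC)
s=r.get_state();im=r.snapshot("wrist")[200:330,250:450,::-1]
pts=[[-.012,-.066,.042],[.011,-.110,.072],[-.065,0,.066],[-.065,.045,.066],[-.065,-.045,.066]]
im=cv2.resize(im,(800,520),interpolation=cv2.INTER_CUBIC)
uv=(wproj(J(v,pts),s)-[250,200])*4;print(uv.round().tolist())
for p in uv: cv2.drawMarker(im,tuple(int(x) for x in p),(0,0,255),1,10)
cv2.imwrite("pics/w3.png",im);cv2.imwrite("pics/t3.png",a)
E
```

```text
6.0833 [ 0.5   0.54  0.    1.88 -0.    0.71  1.62] F jig [ 0.1  0.8 -0.6] yaw 0.09999999999999432
jig [-0.0511 -0.1117  0.2448]
[[313.0, 43.0], [158.0, 162.0], [578.0, -115.0], [730.0, -110.0], [413.0, -119.0]]
```

View pics/w3.png

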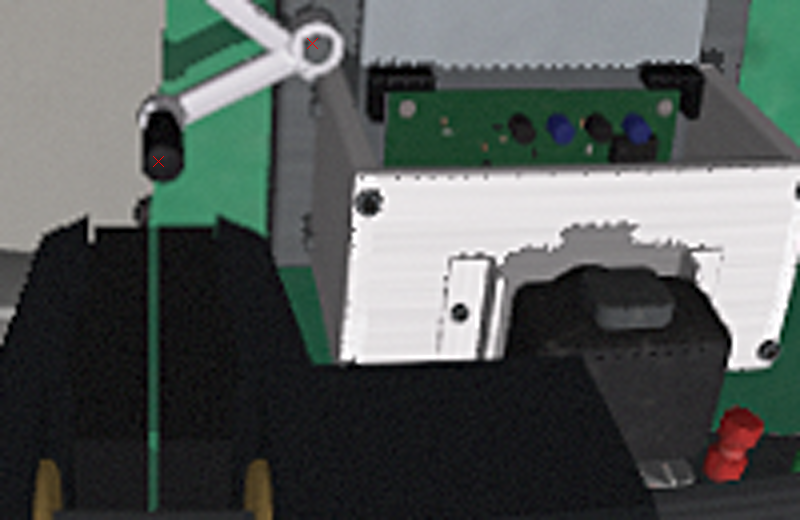

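The post top lies on its predicted at-stop position (158,162) and the pivot on (313,43), so the latch is fully back. The board sits in its nest. Next I'll move above the gap behind the lip.

Request:
carry_out(
  plan=[
    {"rot": [0,0,0],"xyz": [-0.001,0.035,0],"grip": 255},
    {"rot": [0,0,0],"xyz": [-0.003,0.07,0.01],"grip": 255},
    {"rot": [0,0,0],"xyz": [-0.005,0.1,0.03],"grip": 255},
    {"rot": [0,0,0],"xyz": [-0.005,0.112,0.06],"grip": 255},
    {"rot": [0,0,0],"xyz": [-0.005,0.112,0.1],"grip": 255},
    {"rot": [0,0,0],"xyz": [-0.005,0.112,0.12],"grip": 255},
    {"rot": [0,0,0],"xyz": [-0.005,0.112,0.12],"grip": 255},
  ],
)

```text
clock: 6.77
tool_pos: [0.4827, -0.1921, 0.1134]
eef_rot: [0.228, 0.974, 0.0, -0.005]
contact_force: [0.0, 0.2, 0.4]
opening: 0.004
finger_force: 0.0
```

```bash
python3 - <<'E'
from st import *
import cv2
s=r.get_state();im=r.snapshot("wrist")[150:300,180:400,::-1]
pts=[[-.065,0,.066],[-.065,.045,.066],[-.065,-.045,.066],[-.046,0,.042]]
im=cv2.resize(im,(792,540),interpolation=cv2.INTER_CUBIC)
uv=(wproj(J(v,pts),s)-[180,150])*3.6;print(uv.round().tolist())
for p in uv: cv2.drawMarker(im,tuple(int(x) for x in p),(0,0,255),1,10)
cv2.imwrite("pics/w4.png",im)
E
```

```text
6.7667 [ 0.28  0.76  0.01  1.99 -0.02  0.41  1.42] F jig [-0.1  0.2  0.4] yaw 0.09999999999999432
jig [-0.0519 -0.0012  0.1134]
[[394.0, 237.0], [644.0, 237.0], [143.0, 236.0], [393.0, 286.0]]
```

View pics/w4.png

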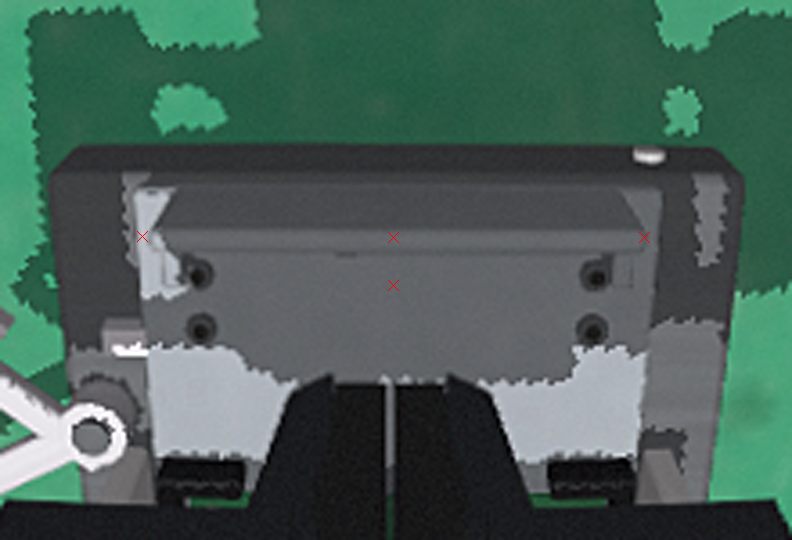

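The lip's top edge runs along row 240, with ends at about x 150 and 640, within 1 mm of the prediction. The fingers are shut and the gap behind the lip is bare.

Request:
carry_out(
  plan=[
    {"rot": [0,0,0],"xyz": [-0.005,0.001,0.01],"grip": 255},
    {"rot": [0,0,0],"xyz": [-0.008,0.001,0.025],"grip": 255},
    {"rot": [0,0,0],"xyz": [-0.008,0.001,0.035],"grip": 255},
    {"rot": [0,0,0],"xyz": [-0.008,0.001,0.035],"grip": 255},
    {"rot": [0,0,0],"xyz": [-0.008,0.001,0.035],"grip": 255},
  ],
)

```text
clock: 7.23
tool_pos: [0.4933, -0.1963, 0.0839]
eef_rot: [0.229, 0.973, -0.0, 0.0]
contact_force: [-0.1, 0.1, 0.7]
opening: 0.006
finger_force: 0.0
```

```bash
python3 st.py
```

```text
7.2333 [ 0.29  0.81  0.01  1.97 -0.01  0.35  1.41] F jig [-0.2  0.   0.7] yaw 0.0
jig [-0.0406 -0.0002  0.0839]
```

Request:
carry_out(
  plan=[
    {"rot": [0,0,0],"xyz": [0.002,0,0.012],"grip": 255},
    {"rot": [0,0,0],"xyz": [0.002,0,0.024],"grip": 255},
    {"rot": [0,0,0],"xyz": [0.002,0,0.032],"grip": 255},
    {"rot": [0,0,0],"xyz": [0.002,0,0.032],"grip": 255},
    {"rot": [0,0,0],"xyz": [0.002,0,0.032],"grip": 255},
  ],
)

```text
clock: 7.65
tool_pos: [0.4916, -0.1952, 0.052]
eef_rot: [0.229, 0.973, 0.0, 0.0]
contact_force: [-0.5, -0.5, 0.7]
opening: 0.007
finger_force: 0.0
```

```bash
python3 st.py
```

```text
7.65 [ 0.29  0.87  0.01  1.99 -0.01  0.28  1.41] F jig [-0.2 -0.7  0.7] yaw 0.0
jig [-0.0427 -0.      0.052 ]
```

Request:
carry_out(
  plan=[
    {"rot": [0,0,0],"xyz": [0.007,0,0],"grip": 255},
    {"rot": [0,0,0],"xyz": [0.012,0,0],"grip": 255},
    {"rot": [0,0,0],"xyz": [0.017,0,0],"grip": 255},
    {"rot": [0,0,0],"xyz": [0.022,0,0],"grip": 255},
    {"rot": [0,0,0],"xyz": [0.027,0,0],"grip": 255},
    {"rot": [0,0,0],"xyz": [0.032,0,0],"grip": 255},
    {"rot": [0,0,0],"xyz": [0.037,0,0],"grip": 255},
  ],
)

```text
clock: 8.23
tool_pos: [0.4584, -0.1785, 0.052]
eef_rot: [0.229, 0.973, -0.0, 0.001]
contact_force: [2.7, -1.4, 1.8]
opening: 0.006
finger_force: 1.2
```

```bash
python3 st.py
```

```text
8.2333 [ 0.27  0.85  0.    2.1  -0.02  0.19  1.4 ] F jig [ 3.  -0.1  1.8] yaw 0.0
jig [-0.0798  0.0001  0.052 ]
```

Sliding at 3 N as expected; continuing.

Request:
carry_out(
  plan=[
    {"rot": [0,0,0],"xyz": [0.005,0,0],"grip": 255},
    {"rot": [0,0,0],"xyz": [0.01,0,0],"grip": 255},
    {"rot": [0,0,0],"xyz": [0.015,0,0],"grip": 255},
    {"rot": [0,0,0],"xyz": [0.02,0,0],"grip": 255},
    {"rot": [0,0,0],"xyz": [0.025,0,0],"grip": 255},
    {"rot": [0,0,0],"xyz": [0.029,0,0],"grip": 255},
    {"rot": [0,0,0],"xyz": [0.032,0,0],"grip": 255},
  ],
)

```text
clock: 8.82
tool_pos: [0.429, -0.1639, 0.0517]
eef_rot: [0.229, 0.973, 0.0, -0.0]
contact_force: [2.1, -0.1, 1.8]
opening: 0.004
finger_force: 1.1
```

```bash
python3 st.py
```

```text
8.8167 [ 0.26  0.85  0.    2.19 -0.02  0.1   1.4 ] F jig [1.9 0.8 1.8] yaw 0.09999999999999432
jig [-0.1126  0.      0.0517]
```

Request:
carry_out(
  plan=[
    {"rot": [0,0,0],"xyz": [0.002,0,0],"grip": 255},
    {"rot": [0,0,0],"xyz": [0.004,0,0],"grip": 255},
    {"rot": [0,0,0],"xyz": [0.005,0,0],"grip": 255},
    {"rot": [0,0,0],"xyz": [0.005,0,0],"grip": 255},
  ],
)

```text
clock: 9.15
tool_pos: [0.4265, -0.1627, 0.0517]
eef_rot: [0.229, 0.973, -0.0, 0.001]
contact_force: [2.8, -1.6, -0.6]
opening: 0.005
finger_force: 2.4
```

```bash
python3 st.py
```

```text
9.15 [ 0.26  0.84  0.    2.2  -0.02  0.09  1.4 ] F jig [ 3.2 -0.1 -0.6] yaw 0.0
jig [-0.1154  0.      0.0517]
```

Request:
carry_out(
  plan=[
    {"rot": [0,0,0],"xyz": [0.002,0,0],"grip": 255},
    {"rot": [0,0,0],"xyz": [0.003,0,0],"grip": 255},
    {"rot": [0,0,0],"xyz": [0.003,0,0],"grip": 255},
  ],
)

```text
clock: 9.4
tool_pos: [0.4265, -0.1626, 0.0518]
eef_rot: [0.229, 0.973, -0.001, 0.004]
contact_force: [7.2, -4.3, -2.8]
opening: 0.006
finger_force: 4.4
```

```bash
python3 st.py
```

```text
9.4 [ 0.26  0.84  0.    2.21 -0.02  0.08  1.39] F jig [ 8.4 -0.6 -2.8] yaw 0.0
jig [-1.154e-01  1.000e-04  5.180e-02]
```

At the stop (8 N, no motion). I'll release the lip and rise away.

Request:
carry_out(
  plan=[
    {"rot": [0,0,0],"xyz": [-0.006,0,0],"grip": 255},
    {"rot": [0,0,0],"xyz": [-0.013,0,0],"grip": 255},
    {"rot": [0,0,0],"xyz": [-0.013,0,0],"grip": 255},
    {"rot": [0,0,0],"xyz": [-0.013,0,-0.03],"grip": 255},
    {"rot": [0,0,0],"xyz": [-0.013,0,-0.07],"grip": 255},
    {"rot": [0,0,0],"xyz": [-0.013,0,-0.11],"grip": 255},
    {"rot": [0,0,0],"xyz": [-0.013,0,-0.15],"grip": 255},
    {"rot": [0,0,0],"xyz": [-0.013,0,-0.18],"grip": 255},
  ],
)

```text
clock: 10.07
tool_pos: [0.4328, -0.1662, 0.2342]
eef_rot: [0.229, 0.973, 0.0, -0.001]
contact_force: [0.2, -0.5, 0.7]
opening: 0.007
finger_force: 0.0
```

Request:
carry_out(
  plan=[
    {"rot": [0,0,0],"xyz": [0,0,-0.02],"grip": 255},
    {"rot": [0,0,0],"xyz": [0,0,-0.02],"grip": 255},
    {"rot": [0,0,0],"xyz": [0,0,-0.02],"grip": 255},
  ],
)

```text
clock: 10.32
tool_pos: [0.4334, -0.1663, 0.252]
eef_rot: [0.229, 0.973, 0.0, -0.0]
contact_force: [0.3, 0.3, -0.2]
opening: 0.006
finger_force: 0.0
```

```bash
python3 - <<'E'
from st import *
import cv2
s=r.get_state();im=r.snapshot("wrist")[150:360,150:430,::-1]
pts=[[-.129,0,.066],[.011,-.110,.072],[-.129,.045,.066],[-.129,-.045,.066]]
im=cv2.resize(im,(784,588),interpolation=cv2.INTER_CUBIC)
uv=(wproj(J(v,pts),s)-[150,150])*2.8;print(uv.round().tolist())
for p in uv: cv2.drawMarker(im,tuple(int(x) for x in p),(0,0,255),1,10)
cv2.imwrite("pics/w5.png",im)
E
```

```text
10.3167 [ 0.25  0.46  0.03  2.02 -0.02  0.66  1.4 ] F jig [ 0.1  0.5 -0.2] yaw 0.09999999999999432
jig [-1.076e-01 -1.000e-04  2.520e-01]
[[385.0, 32.0], [129.0, 363.0], [506.0, 33.0], [265.0, 33.0]]
```

View pics/w5.png

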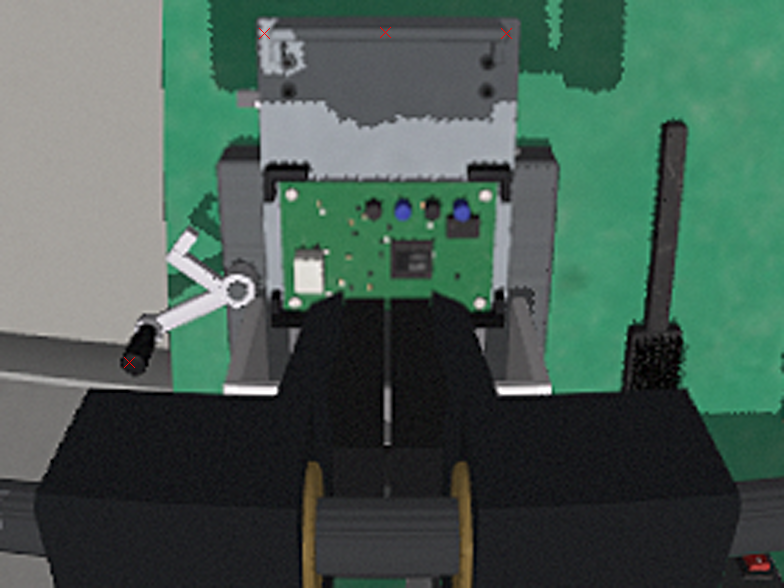

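The carriage lip is on its out-stop mark (row 33), the latch post is at its stop mark (130,362), and the board is flat in its nest. The hand is clear of everything.

```bash
python3 -c "
from plant import r
print(r.finish_job())"
```

```text
the job is handed in; nothing more can be done
None
```

I pushed the latch back to its stop, drew the carriage out to its stop with the board still lying in its nest, and left the hand clear of everything; the job is handed in, but no verdict was shown.

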